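Lock the tube mixer with its transport pin

ROBOT

A 6-joint arm with a two-finger parallel gripper is mounted at the origin on a cart in front of the work surface, level with it; the furniture and walls round the work are solid. World frame = base frame: x ahead of the robot, y to its left, z up, the work surface at z = 0. Lengths are in m, angles in degrees, forces in N, time in s.
With the tool pointing down it reaches from about 0.35 to 0.875 m from the base axis. Payload 4.2 kg.
Tool frame: the origin (TCP) lies between the finger pads; the fingertips stand 11 mm ahead of it and the grasp point (between the pads) lies 8 mm behind it; z points along the fingers, y is the direction in which the jaws open and shut (so a half turn about z gives the same grasp; the last joint's range is limited). The gripper opens to 87 mm and grips with 3 to 60 N. Pads are 19 mm wide; open, the fingers measure 117 mm over their backs; the gripper's body (75 mm by 190 mm) begins 51 mm behind the grasp point.
Start: joints at [78.415, 22.042, 0.453, 0, -68.411, -14.817], TCP at [0.278, 0.56, 0.234] pointing down, gripper open.
Joint ranges: [-179.83, 179.83], [-69.29, 118.12], [-61.27, 80.66], [-181.25, 117.63], [-171.15, -9.14], [-177.46, 177.46]. Speed limits (degrees/s): [159.86, 159.86, 180, 180, 180, 180].

INTERFACE

Orientations are given as a 3x3 rotation matrix whose columns are the frame's x, y, z axes.
In Python, from station import sense, capture, get_calibration, finish_job, search_frame, cut_out gives the robot as it stands.
- The arm moves only by the tool arm_command, never from a script. Its argument "rows" is a list of rows, each an object with "fingers": the opening in per cent of the stroke, from 0 (shut) to 100 (fully open); "travel": the shift along the tool's x, y, z in cm, a list of three; "roll": the turn about the tool's z in degrees. A call has 1 to 10 rows; each row is the pose to reach, as a shift and turn from the pose commanded when the call began, along the tool's axes at that moment; what a row does not reach only later rows make up. A row lasts 1/10 s, in which the tool goes at most 50 mm and 8.59 degrees, less where a joint would pass 70% of its speed; a pose out of reach is approached as far as the arm can. A call with a gripper value outside its range is refused whole. The fingers move at their own pace and stop on an object; the grip force is fixed at half the most. Time passes only in rows, so rows that repeat a pose let the fingers close. It gives the time, the measured TCP pose, the force and the opening at its end, in the units of the state.
- sense(): the state, without advancing time (a new reading comes with each control period).
- capture(name): name is "scene" or "top" or "wrist"; returns (picture, depth): 420x560x3 uint8, red, green, blue; 420x560 float32, m along the optical axis (not along the pixel's ray), 0 where there is no reading.
- get_calibration(name): a dict with "fov_y" (degrees; the focal length in pixels is half the picture's height over the tangent of half this angle, whatever the lens; pixels are square), "cx", "cy" (the principal point, pixels), "distortion" ([k1, k2, p1, p2, k3] as OpenCV has them; the pictures are not rectified), "origin" and "attitude" of the camera in the world; the wrist camera has in their place "mount" (4x4, takes a point from camera to tool coordinates, whose origin is the TCP and whose axes are the flange's). Camera axes: x right, y down, z forward; pixel columns grow to the right and rows downward; lengths in m; the calibration is good to about 2 mm. A picture is of the moment at which its call begins: read the wrist's pose just before it. get_calibration takes no time and is no camera call.
- finish_job(): hands the job in, once; it reports no verdict.
Trained networks look in the newest picture that a camera, given by its name, has taken for a name from the list of things; names that differ only in an ending like _2 or _b are one class to them, and where a whole thing is asked for, a point or a joint stands for the part that bears it (a point fixed in the world has none). Each returns a list of dicts, best first, with "p" (0 to 1); they miss things now and then, are a little off and sometimes report something else, mostly with a low value. They report only what shows in the picture. A call takes as long as a camera call. They do not tell look-alikes from the thing itself.
- search_frame(camera, label): "position" ([x, y, z] in m, in world coordinates, good to about 4 mm: the middle of the surface that is visible of it).
- cut_out(camera, label): "mask" (420x560 bool, what is visible of it).
The state is a dict: "time_s": time; "joints": joint angles; "joint_velocities": joint speeds; "effort": joint torques, N m; "tcp_pos": TCP position; "ee_rot": TCP orientation; "wrist_force": force on the tool from outside, world axes, zero at the start; "moment": the same for the moment, N m; "gripper_width": opening from 0.0 (shut) to 1.0 (fully open).
Only numpy, scipy, OpenCV 4.12 (cv2) and the standard library are available. Lean on these libraries where they do the work, as an engineer would, in place of code of your own. Each camera call takes 0.05 s, during which the arm holds its last target. There are 200 camera calls.

TASK

Get the tube mixer ready to be moved: take the transport pin out of its stand, put it upright into the slot of the mixer's steel plate and feel along under the plate for the hidden hole in the carriage, then push the pin in until its collar lies on the plate, and let go. Keep it gentle: never load the pin against the mixer with more than 40 N, and leave the bottle, oximeter and tape roll where they are.

Things in the scene. Friction and masses are not known exactly. Their poses are not given: they have to be found in the camera images.
- pin: The transport pin, upright in its stand at the start, about 0.16 kg. Steel shank 10 mm in diameter, 60 mm long, tip edge tapered 1 mm; then a round collar 26 mm in diameter (60 to 66 mm above the tip); then a flat black grip, 34 mm along the pin's x and 14 mm thick along its y, 66 to 110 mm above the tip. Origin at the tip, z up along the shank.
- pin_tip (a point): The lower tip of the pin (same point as the pin's origin).
- pin_collar (a point): On the pin's axis at the underside of the collar, 60 mm above the tip; this face lies on the plate when the pin is home.
- pin_grip (a point): On the pin's axis in the black grip, 90 mm above the tip; a good height to grip.
- stand: The pin stand, fixed to the table: a square base 60 x 60 x 5 mm with an upright aluminium tube, 33 mm outer and 14 mm inner diameter, rim 72 mm above the table. The pin's collar rests on the rim, so its tip starts 12 mm above the table; lift 62 mm or more to draw it out. Origin at the middle of the underside.
- mixer: The tube mixer, fixed: a closed white housing 230 mm (x) by 200 mm (y), deck 90 mm high, display and knob on its front (-x) side. A round grey lid, 142 mm in diameter and 29 mm high, lies on the rear of the deck (centre x = +37 mm), a slotted steel plate 52 x 110 x 4 mm on the front of it. Origin at the middle of the underside, x to the back, z up.
- slot (a point): The middle of the slot, at the top of the steel plate, 94 mm above the table. The slot is 60 mm long along this point's y and 13 mm wide along its x, edges chamfered 1.5 mm, and goes right through the 4 mm plate. Axes as the mixer's.
- carriage_top (a point): Point 32 mm straight below the slot's middle, on the flat top of the carriage inside. The carriage has one round hole, 13 mm wide, 36 mm deep, on the slot's centre line, up to 20 mm to either side of this point, unmeasured. It cannot be seen: a black dust plug on a weak spring (under 1 N, the pin's weight keeps it down) closes it flush with the black carriage. A strong brake holds the carriage.
- bottle: A small brown dropper bottle 33 x 34 x 102 mm with a black top, standing by itself beside the mixer, on the side away from the pin stand (not its like at the back of the table); to be left alone. Origin at the middle of its underside.
- the_oximeter: A finger oximeter 33 x 58 x 30 mm, lying on the table; to be left alone. Origin at the middle of its underside.
- tape_roll: A roll of white tape 106 x 67 x 30 mm with a loose end, lying on the table; to be left alone. Origin at the middle of its underside.
Mind the look-alikes: they are no part of the job. Leave any pink or yellow look-alike of the pin alone.

How it is judged (in metres and radians):
On the way, in this order (a step that is already met when the one before it is completed fails the run):
1. the pin is drawn up out of the stand (height (world z) of pin_tip above 0.08 m), for 0.1 s.
2. the pin's tip is in the slot, more than 6 mm below the top of the plate (x of pin_tip in the frame of slot between -0.006 and 0.006 m and y of pin_tip in the frame of slot between -0.03 and 0.03 m and z of pin_tip in the frame of slot below -0.006 m), for 0.1 s.
At the end, for the whole second after the job is handed in: The pin stands upright (within 0.1 rad) in the slot and in the carriage's hole, its collar on the steel plate (within 3 mm), tip within the slot's outline (6 mm across, 30 mm along from its middle), let go and at rest (x of pin_tip in the frame of slot between -0.006 and 0.006 m and y of pin_tip in the frame of slot between -0.03 and 0.03 m and z of pin_collar in the frame of slot between -0.003 and 0.003 m and angle between pin's own z axis and vertical below 0.1 rad and linear speed of pin below 0.01 m/s); the robot touches nothing.
It fails at once if the pin is pressed against the mixer with more than 40 N (contact force between pin and mixer above 40 N).
It fails at once if the bottle is moved by more than 2 cm (distance of bottle from where it was at the start of the episode above 0.02 m).
It fails at once if the oximeter is moved by more than 2 cm (distance of the_oximeter from where it was at the start of the episode above 0.02 m).
It fails at once if the tape roll is moved by more than 2 cm (distance of tape_roll from where it was at the start of the episode above 0.02 m).
It also fails if it takes over 72 s, if anything falls off the work surface, if the arm or the gripper's body presses on something with over 40 N, if the wrist force passes 120 N, or if a joint passes its speed limit or range.

## Working session

There is one attempt and no reset: what is moved stays moved. The work goes in short steps, Python scripts to look and compute and a tool call to move; the robot and the scene stay as the last step left them, time stands still between calls to the robot, and variables do not carry over. Pictures are saved under pics/ and viewed, about 8 in all and at most 12, crops included, and the job is handed in when it is done.

Besides the shell and the picture viewer there is one more tool, called after ">>>" by a JSON object that holds its "api" and its "payload", one argument or row to a line. arm_command: Moves the arm, as the interface text tells. Its arguments: {"type":"object","properties":{"rows":{"type":"array","items":{"type":"object","properties":{"fingers":{"type":"number"},"travel":{"type":"array","items":{"type":"number"}},"roll":{"type":"number"}}}}},"required":["rows"]}

```bash
ls; mkdir -p pics; cat > h.py <<'E'
import numpy as np, cv2
from station import *
np.set_printoptions(precision=4,suppress=True)
def save(n,im): cv2.imwrite(f'pics/{n}.png',im[:,:,::-1])
def cam(name,s=None):
    c=get_calibration(name); f=210/np.tan(np.radians(c['fov_y'])/2)
    K=np.array([[f,0,c['cx']],[0,f,c['cy']],[0,0,1]]); D=np.array(c['distortion'],float)
    if 'mount' in c:
        M=np.array(c['mount']); R=np.array(s['ee_rot']); o=R@M[:3,3]+np.array(s['tcp_pos']); A=R@M[:3,:3]
    else: o=np.array(c['origin']); A=np.array(c['attitude'])
    return K,D,o,A
def ray(cm,uv):
    K,D,o,A=cm; p=cv2.undistortPoints(np.array(uv,float).reshape(-1,1,2),K,D).reshape(-1,2)
    return o,np.c_[p,np.ones(len(p))]@A.T   # depth*dir
def world(cm,uv,d): o,r=ray(cm,uv); return o+r*np.array(d).reshape(-1,1)
def atz(cm,uv,z): o,r=ray(cm,uv); return o+r*((z-o[2])/r[:,2])[:,None]
def proj(cm,P):
    K,D,o,A=cm; q=(np.array(P,float).reshape(-1,3)-o)@A
    return cv2.projectPoints(q,np.zeros(3),np.zeros(3),K,D)[0].reshape(-1,2)
E
python3 - <<'E'
from h import *
s=sense(); print(s['time_s'],np.array(s['tcp_pos']),np.array(s['ee_rot']))
for n in ('scene','top'):
    im,d=capture(n); save(n+'0',im); np.save(n+'d.npy',d)
    for l in ('pin','stand','mixer','bottle','the_oximeter','tape_roll','slot','pin_grip'):
        try:
            for r in search_frame(n,l)[:4]: print(n,l,round(r['p'],2),np.array(r['position']))
        except Exception as e: print(n,l,e)
print(sense()['time_s'])
E
```

```text
pics
0.0 [0.2776 0.5593 0.2325] [[ 0.8956 -0.4448 -0.0009]
 [-0.4448 -0.8956 -0.0019]
 [ 0.0001  0.0021 -1.    ]]
scene pin 0.9 [ 0.6179 -0.2473  0.0882]
scene pin 0.68 [ 0.5856 -0.3573  0.0869]
scene pin 0.63 [ 0.4871 -0.3573  0.0919]
scene pin 0.61 [ 0.438  -0.2646  0.0863]
scene stand 0.95 [ 0.5139 -0.2786  0.0104]
scene mixer 0.95 [ 0.6178 -0.0222  0.0918]
scene bottle 0.84 [0.4988 0.2761 0.0478]
scene the_oximeter 0.56 [ 0.6811 -0.3387  0.0303]
scene the_oximeter 0.55 [ 0.5246 -0.2786  0.1085]
scene tape_roll 0.84 [0.7356 0.2575 0.0262]
scene tape_roll 0.32 [ 0.5305 -0.2779  0.1111]
scene slot 0.67 [ 0.624  -0.0206  0.09  ]
scene pin_grip 0.9 [ 0.5809 -0.3476  0.0881]
scene pin_grip 0.77 [ 0.526  -0.279   0.1061]
scene pin_grip 0.77 [ 0.6123 -0.2515  0.0885]
scene pin_grip 0.77 [ 0.4914 -0.3568  0.0909]
top pin 0.75 [ 0.4395 -0.2574  0.1096]
top pin 0.63 [ 0.4937 -0.3492  0.1061]
top pin 0.57 [ 0.5282 -0.2653  0.1246]
top pin 0.54 [ 0.6186 -0.2341  0.1099]
top stand 0.76 [ 0.5213 -0.2551  0.0051]
top stand 0.54 [ 0.5265 -0.2637  0.1208]
top mixer 0.72 [0.6385 0.0374 0.0857]
top bottle 0.74 [0.5014 0.2812 0.0589]
top the_oximeter 0.58 [ 0.6852 -0.3304  0.0314]
top tape_roll 0.92 [0.7371 0.2585 0.0285]
top slot 0.97 [0.6333 0.0359 0.0909]
top pin_grip 0.74 [ 0.5288 -0.273   0.1213]
top pin_grip 0.73 [ 0.5806 -0.3525  0.1096]
top pin_grip 0.64 [ 0.4952 -0.3479  0.1035]
top pin_grip 0.55 [0.6365 0.0385 0.0921]
0.9
```

View pics/scene0.png

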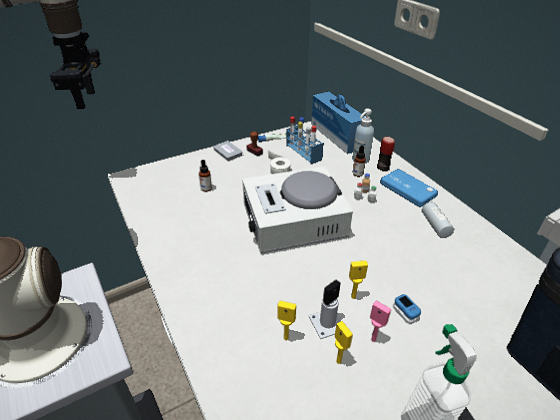

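View pics/top0.png

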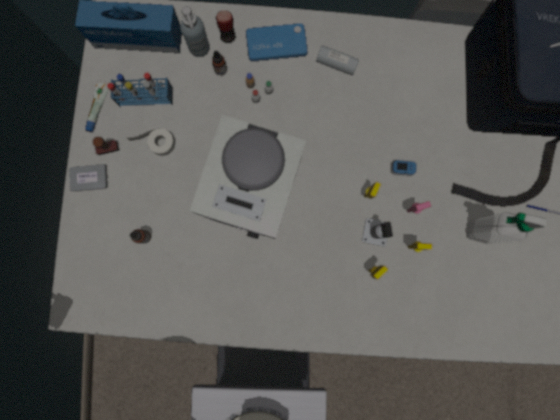

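The scene view shows the real pin (black grip, steel stand) at about (331,292). Three yellow look-alikes and one pink one stand around it. The mixer's slot is at about (268,198), with the bottle to its left. In the top view the grip is at about (386,230) and the slot at (240,203).

>>> {"api": "arm_command", "payload": {
  "rows": [
    {"fingers": 100,"travel": [5,3.5,-4],"roll": 0},
    {"fingers": 100,"travel": [9,6.5,-8],"roll": 0},
    {"fingers": 100,"travel": [13,9.3,-8],"roll": 0},
    {"fingers": 100,"travel": [17,12.2,-8],"roll": 0},
    {"fingers": 100,"travel": [21,15,-8],"roll": 0},
    {"fingers": 100,"travel": [25,18,-8],"roll": 0},
    {"fingers": 100,"travel": [29,21,-8],"roll": 0},
    {"fingers": 100,"travel": [33,24,-8],"roll": 0},
    {"fingers": 100,"travel": [37,27,-8],"roll": 0},
    {"fingers": 100,"travel": [41,30,-8],"roll": 0}
  ]
}}

```text
time_s: 1.9
tcp_pos: [0.4993, 0.1325, 0.314]
ee_rot: [[0.896, -0.444, 0.001], [-0.444, -0.896, 0.001], [0.001, -0.001, -1.0]]
wrist_force: [1.3, 0.3, -0.4]
gripper_width: 1.0
```

```bash
python3 - <<'E'
from h import *
print(np.array(get_calibration('wrist')['mount']), get_calibration('wrist')['fov_y'])
s=sense(); print(s['time_s'],np.array(s['tcp_pos']),np.array(s['ee_rot']),np.array(s['joints']))
cm=cam('wrist',s); print(proj(cm,[[.57,.03,.094],[.54,.03,.094],[.60,.03,.094]]))
E
```

```text
[[-0.0015 -0.9681 -0.2506  0.0676]
 [ 1.     -0.0015 -0.0002 -0.0003]
 [-0.0002 -0.2506  0.9681 -0.1509]
 [ 0.      0.      0.      1.    ]] 60.66143545159423
1.9 [0.4993 0.1325 0.314 ] [[ 0.8959 -0.4443  0.001 ]
 [-0.4443 -0.8959  0.0005]
 [ 0.0006 -0.0009 -1.    ]] [ 32.8836   8.5182  -6.5708   0.0038 -74.8477  30.7373]
[[343.0391  71.7632]
 [355.3412 100.7382]
 [330.2506  41.5754]]
```

>>> {"api": "arm_command", "payload": {
  "rows": [
    {"fingers": 100,"travel": [3.5,3.5,0],"roll": 0},
    {"fingers": 100,"travel": [6,5.5,0],"roll": 0},
    {"fingers": 100,"travel": [6,5.5,0],"roll": 0},
    {"fingers": 100,"travel": [6,5.5,0],"roll": 0}
  ]
}}

```text
time_s: 2.3
tcp_pos: [0.5281, 0.0579, 0.3134]
ee_rot: [[0.895, -0.446, -0.0], [-0.446, -0.895, 0.0], [-0.0, -0.0, -1.0]]
wrist_force: [0.6, -0.1, -0.8]
gripper_width: 0.999
```

```bash
python3 - <<'E'
from h import *
import json
s=sense(); im,d=capture('wrist'); save('w1',im); np.savez('w1.npz',im=im,d=d); json.dump({k:np.array(s[k]).tolist() for k in('tcp_pos','ee_rot')},open('w1.json','w'))
for l in ('slot','mixer'):
  for r in search_frame('wrist',l)[:3]: print(l,r['p'],np.array(r['position']))
print(s['tcp_pos'])
E
```

```text
slot 0.6 [0.6214 0.0425 0.0913]
mixer 0.75 [0.6238 0.0443 0.0918]
[0.5281 0.0579 0.3134]
```

View pics/w1.png

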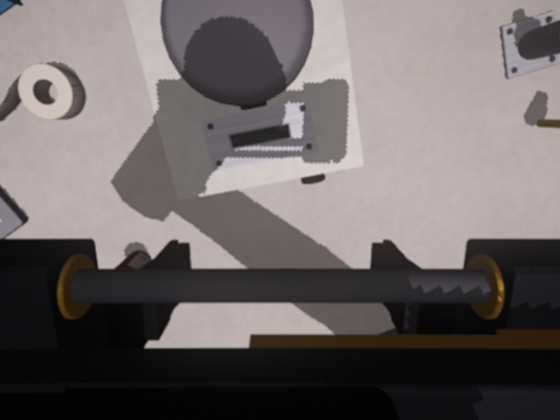

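The wrist view shows the slot as a dark bar from about (231,140) to (291,130), with plate screws near (210,126), (303,108), (219,162) and (308,146). The stand and grip are at the top right, near (540,45).

```bash
python3 - <<'E'
from h import *
import json
z=np.load('w1.npz'); im,d=z['im'],z['d']; s=json.load(open('w1.json')); cm=cam('wrist',s)
g=im.max(2); m=np.zeros_like(g); m[112:155,222:302]=(g[112:155,222:302]<55)
n,L,st,ce=cv2.connectedComponentsWithStats(m); i=1+np.argmax(st[1:,4]); ys,xs=np.where(L==i)
r=cv2.minAreaRect(np.c_[xs,ys].astype(np.float32)); print(st[i],r)
b=cv2.boxPoints(r); W=atz(cm,b,.094); print(W, np.linalg.norm(np.diff(W,axis=0),axis=1), W.mean(0))
e=max([W[1]-W[0],W[2]-W[1]],key=np.linalg.norm); print('slot axis yaw',np.degrees(np.arctan2(e[1],e[0])))
# plate depth height
pts=[(215,150),(300,125),(260,112),(170,180)]
print(world(cm,pts,[d[v,u] for u,v in pts]))
# screws of plate
W=atz(cm,[(210,126),(303,108),(219,162),(308,146)],.094);print('screws',W,W.mean(0))
big=cv2.resize(im[90:180,180:340],None,fx=5,fy=5,interpolation=cv2.INTER_CUBIC); save('w1c',big)
# top camera
ct=cam('top'); print(atz(ct,[(240,203)],.094)); cs=cam('scene'); print(atz(cs,[(268,198)],.094))
E
```

```text
[231 126  58  21 679] ((259.5205993652344, 135.68955993652344), (12.2564115524292, 57.25992965698242), 79.04593658447266)
[[0.5945 0.0816 0.094 ]
 [0.5786 0.026  0.094 ]
 [0.567  0.0292 0.094 ]
 [0.5828 0.0853 0.094 ]] [0.0578 0.0121 0.0583] [0.5807 0.0555 0.094 ]
slot axis yaw -105.90443671237523
[[0.5883 0.1027 0.0939]
 [0.5718 0.0142 0.0929]
 [0.601  0.0444 0.0933]
 [0.5805 0.1931 0.0003]]
screws [[0.6114 0.0955 0.094 ]
 [0.5853 0.0044 0.094 ]
 [0.5758 0.105  0.094 ]
 [0.5495 0.016  0.094 ]] [0.5805 0.0552 0.094 ]
[[0.5792 0.0521 0.094 ]]
[[0.5748 0.0553 0.094 ]]
```

View pics/w1c.png

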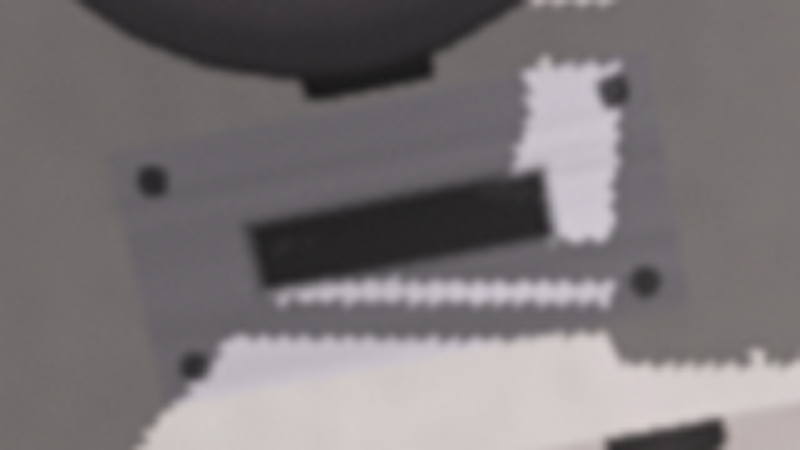

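The enlarged crop confirms a clean slot rectangle centred between the screws. That puts the slot at (0.5806, 0.0553) with its y axis at yaw 74°. Next I look at the pin.

>>> {"api": "arm_command", "payload": {
  "rows": [
    {"fingers": 100,"travel": [1.5,4.5,0],"roll": 0},
    {"fingers": 100,"travel": [3,9,0],"roll": 0},
    {"fingers": 100,"travel": [4.5,13.5,0],"roll": 0},
    {"fingers": 100,"travel": [6,18,0],"roll": 0},
    {"fingers": 100,"travel": [7.5,22.5,0],"roll": 0},
    {"fingers": 100,"travel": [9,27,0],"roll": 0},
    {"fingers": 100,"travel": [9.5,29.5,0],"roll": 0},
    {"fingers": 100,"travel": [9.5,29.5,0],"roll": 0},
    {"fingers": 100,"travel": [9.5,29.5,0],"roll": 0}
  ]
}}

```text
time_s: 3.35
tcp_pos: [0.4822, -0.2473, 0.3135]
ee_rot: [[0.896, -0.444, 0.0], [-0.444, -0.896, 0.0], [-0.0, -0.0, -1.0]]
wrist_force: [0.6, 0.4, -0.8]
gripper_width: 0.997
```

```bash
python3 - <<'E'
from h import *
import json
s=sense(); im,d=capture('wrist'); save('w2',im); np.savez('w2.npz',im=im,d=d); json.dump({k:np.array(s[k]).tolist() for k in('tcp_pos','ee_rot')},open('w2.json','w'))
for l in ('pin_grip','stand'):
  for r in search_frame('wrist',l)[:4]: print(l,r['p'],np.array(r['position']))
print(s['tcp_pos'],s['joints'],s['time_s'])
E
```

```text
pin_grip 0.97 [ 0.5846 -0.3533  0.107 ]
pin_grip 0.96 [ 0.5312 -0.2726  0.1187]
pin_grip 0.84 [ 0.4395 -0.2578  0.104 ]
pin_grip 0.6 [ 0.612  -0.2452  0.1118]
stand 0.68 [ 0.5269 -0.2744  0.0058]
stand 0.42 [ 0.5263 -0.2698  0.1179]
[ 0.4822 -0.2473  0.3135] [-10.0107  11.1775  -3.3453  -0.018  -75.479   73.6406] 3.35
```

View pics/w2.png

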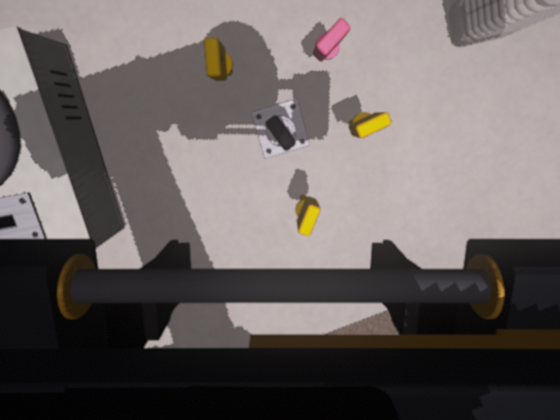

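The wrist view shows the black grip at about (280,132), its long axis running from upper left to lower right, on the stand base at (281,129). The look-alikes are at (217,58), (333,40), (372,124) and (309,216).

```bash
python3 - <<'E'
from h import *
import json
z=np.load('w2.npz'); im,d=z['im'],z['d']; s=json.load(open('w2.json')); cm=cam('wrist',s)
v,u=np.mgrid[105:160,250:312]; v,u=v.ravel(),u.ravel(); P=world(cm,np.c_[u,v],d[v,u])
k=P[:,2]>.105; print(k.sum(),P[k,2].min(),np.median(P[k,2]),P[k,2].max())
top=np.abs(P[:,2]-np.median(P[k,2]))<.006
r=cv2.minAreaRect((P[top,:2]*1000).astype(np.float32)); print('rect mm',r)
dark=(im[v,u].max(1)<60); r=cv2.minAreaRect(np.c_[u,v][dark].astype(np.float32)); print(dark.sum(),r)
W=atz(cm,cv2.boxPoints(r),.122);print('dark',W,W.mean(0))
# stand base bolts/rect by depth z<.012 grey vs rim
rim=np.abs(P[:,2]-.078)<.005; print('rim/collar',rim.sum(),P[rim].mean(0))
for n in ('top','scene'):
    c=cam(n); print(n,proj(c,[[.5275,-.272,.122]]))
    dd=np.load(n+'d.npy'); v,u=np.mgrid[0:420,0:560]; v,u=v.ravel(),u.ravel(); Q=world(c,np.c_[u,v],dd[v,u])
    k=(np.linalg.norm(Q[:,:2]-[.5275,-.272],axis=1)<.035)&(Q[:,2]>.1)&(dd.ravel()>0); print(k.sum(),Q[k].mean(0),Q[k,2].max())
    if k.sum()>8: print(cv2.minAreaRect((Q[k,:2]*1000).astype(np.float32)))
E
```

```text
557 0.10611797953442292 0.12135955380531044 0.464420894330636
rect mm ((529.1235961914062, -270.4221496582031), (33.772098541259766, 13.950223922729492), 9.936168670654297)
470 ((280.2510070800781, 129.4482879638672), (39.32216262817383, 38.582916259765625), 75.17352294921875)
dark [[ 0.553  -0.2576  0.122 ]
 [ 0.5455 -0.2922  0.122 ]
 [ 0.5104 -0.2857  0.122 ]
 [ 0.5178 -0.2501  0.122 ]] [ 0.5317 -0.2714  0.122 ]
rim/collar 120 [ 0.5296 -0.2732  0.0774]
top [[389.079  229.8217]]
123 [ 0.5286 -0.2688  0.1191] 0.1267165736452348
((529.0957641601562, -269.71246337890625), (33.7155647277832, 14.52369213104248), 9.696599960327148)
scene [[332.158  285.6505]]
217 [ 0.5244 -0.2743  0.1172] 0.1272633326812841
((526.44677734375, -271.2481384277344), (34.474464416503906, 15.326454162597656), 11.285608291625977)
```

Three views agree on the pin grip: (0.529, -0.270), long axis at yaw 10°, top at 0.122. I approach it first and then descend.

>>> {"api": "arm_command", "payload": {
  "rows": [
    {"fingers": 60,"travel": [2.5,0,2],"roll": -8},
    {"fingers": 60,"travel": [5.2,0,4],"roll": -16},
    {"fingers": 60,"travel": [5.2,0,7],"roll": -24},
    {"fingers": 60,"travel": [5.2,0,10],"roll": -32},
    {"fingers": 60,"travel": [5.2,0,13],"roll": -36.3},
    {"fingers": 60,"travel": [5.2,0,14.3],"roll": -36.3},
    {"fingers": 60,"travel": [5.2,0,14.3],"roll": -36.3},
    {"fingers": 60,"travel": [5.2,0,14.3],"roll": -36.3}
  ]
}}

```text
time_s: 4.3
tcp_pos: [0.5297, -0.2709, 0.1719]
ee_rot: [[0.985, 0.172, 0.002], [0.172, -0.985, -0.001], [0.002, 0.002, -1.0]]
wrist_force: [-0.6, -0.1, 0.5]
gripper_width: 0.602
```

```bash
python3 - <<'E'
from h import *
s=sense(); im,d=capture('wrist'); save('w3',im); print(np.array(s['tcp_pos']),np.array(s['ee_rot']),s['gripper_width'],s['wrist_force'])
cm=cam('wrist',s); R=np.array(s['ee_rot']); print(R.T@(np.array([.529,-.2704,.096])-s['tcp_pos']), proj(cm,[[.529,-.2704,.122]]))
E
```

```text
[ 0.5297 -0.2709  0.1719] [[ 0.9851  0.1722  0.002 ]
 [ 0.1722 -0.9851 -0.0012]
 [ 0.0018  0.0015 -1.    ]] 0.6022885835309293 [-0.6031 -0.0641  0.4849]
[-0.0007 -0.0008  0.0759] [[280.1403 236.0789]]
```

View pics/w3.png

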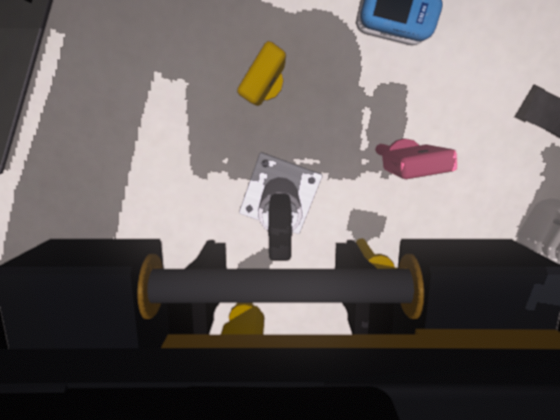

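The grip is at about (280,225), centred between the jaws and parallel to them. The yellow heads at (380,260) and (243,320) are clear of the fingers. I descend and close.

>>> {"api": "arm_command", "payload": {
  "rows": [
    {"fingers": 60,"travel": [0,0,2.5],"roll": 0},
    {"fingers": 60,"travel": [0,0,5],"roll": 0},
    {"fingers": 60,"travel": [0,0,7],"roll": 0},
    {"fingers": 60,"travel": [0,0,7.6],"roll": 0},
    {"fingers": 60,"travel": [0,0,7.6],"roll": 0},
    {"fingers": 0,"travel": [0,0,7.6],"roll": 0},
    {"fingers": 0,"travel": [0,0,7.6],"roll": 0},
    {"fingers": 0,"travel": [0,0,7.6],"roll": 0},
    {"fingers": 0,"travel": [0,0,7.6],"roll": 0},
    {"fingers": 0,"travel": [0,0,7.6],"roll": 0}
  ]
}}

```text
time_s: 5.35
tcp_pos: [0.5287, -0.2712, 0.0949]
ee_rot: [[0.985, 0.172, 0.001], [0.172, -0.985, -0.0], [0.001, 0.0, -1.0]]
wrist_force: [-0.4, 0.2, -0.5]
gripper_width: 0.23
```

>>> {"api": "arm_command", "payload": {
  "rows": [
    {"fingers": 0,"travel": [0,0,0],"roll": 0},
    {"fingers": 0,"travel": [0,0,-0.5],"roll": 0},
    {"fingers": 0,"travel": [0,0,-1],"roll": 0},
    {"fingers": 0,"travel": [0,0,-1],"roll": 0}
  ]
}}

```text
time_s: 5.75
tcp_pos: [0.529, -0.2713, 0.1053]
ee_rot: [[0.985, 0.172, 0.001], [0.172, -0.985, -0.0], [0.001, 0.001, -1.0]]
wrist_force: [0.5, 0.5, -2.5]
gripper_width: 0.158
```

>>> {"api": "arm_command", "payload": {
  "rows": [
    {"fingers": 0,"travel": [0,0,-2.5],"roll": 0},
    {"fingers": 0,"travel": [0,0,-5],"roll": 0},
    {"fingers": 0,"travel": [0,0,-7.5],"roll": 0},
    {"fingers": 0,"travel": [0,0,-10],"roll": 0},
    {"fingers": 0,"travel": [0,0,-12.5],"roll": 0},
    {"fingers": 0,"travel": [0,0,-14.5],"roll": 0},
    {"fingers": 0,"travel": [0,0,-14.5],"roll": 0}
  ]
}}

```text
time_s: 6.45
tcp_pos: [0.53, -0.2717, 0.2529]
ee_rot: [[0.985, 0.172, 0.007], [0.172, -0.985, -0.002], [0.006, 0.003, -1.0]]
wrist_force: [0.2, -0.1, -2.2]
gripper_width: 0.161
```

```bash
python3 - <<'E'
from h import *
s=sense(); print(np.array(s['tcp_pos']),s['gripper_width'],s['wrist_force'],s['joints'][5]); R=np.array(s['ee_rot'])
print(R.T@(np.array([.5806,.0553,.25])-s['tcp_pos']))
E
```

```text
[ 0.53   -0.2717  0.2529] 0.160538963392176 [ 0.1854 -0.0582 -2.2058] 111.44757252223883
[ 0.1061 -0.3134  0.0025]
```

>>> {"api": "arm_command", "payload": {
  "rows": [
    {"fingers": 0,"travel": [1,-3,0],"roll": 3},
    {"fingers": 0,"travel": [2,-6,0],"roll": 6},
    {"fingers": 0,"travel": [3,-9,0],"roll": 9},
    {"fingers": 0,"travel": [4,-12,0],"roll": 12},
    {"fingers": 0,"travel": [5,-15,0],"roll": 15},
    {"fingers": 0,"travel": [6,-18,0],"roll": 18},
    {"fingers": 0,"travel": [7,-21,0],"roll": 20},
    {"fingers": 0,"travel": [8,-24,0],"roll": 22},
    {"fingers": 0,"travel": [9,-27,0],"roll": 24},
    {"fingers": 0,"travel": [9.7,-29.5,0],"roll": 25.8}
  ]
}}

```text
time_s: 7.45
tcp_pos: [0.5727, 0.0378, 0.2476]
ee_rot: [[0.961, -0.275, -0.003], [-0.275, -0.961, -0.0], [-0.003, 0.001, -1.0]]
wrist_force: [0.8, 0.8, -3.0]
gripper_width: 0.162
```

>>> {"api": "arm_command", "payload": {
  "rows": [
    {"fingers": 0,"travel": [0,0,1.5],"roll": 0},
    {"fingers": 0,"travel": [0,0,3],"roll": 0},
    {"fingers": 0,"travel": [0,0,4.5],"roll": 0},
    {"fingers": 0,"travel": [0,0,5],"roll": 0},
    {"fingers": 0,"travel": [0,0,5],"roll": 0},
    {"fingers": 0,"travel": [0,0,5],"roll": 0}
  ]
}}

```text
time_s: 8.05
tcp_pos: [0.5737, 0.0361, 0.1997]
ee_rot: [[0.962, -0.274, 0.0], [-0.274, -0.962, -0.0], [0.0, 0.0, -1.0]]
wrist_force: [0.5, 0.0, -1.7]
gripper_width: 0.159
```

```bash
cat >> h.py <<'E'
C=np.array([.5806,.0553,.094]); Y=np.radians(-15.9); SX=np.array([np.cos(Y),np.sin(Y),0]); SY=np.array([-np.sin(Y),np.cos(Y),0])
def slotpos(p): q=np.array(p)-C; return np.array([q@SX,q@SY,q[2]])
E
python3 - <<'E'
from h import *
s=sense(); im,d=capture('wrist'); 
R=np.array(s['ee_rot']); t=np.array(s['tcp_pos']); print(t,R,s['gripper_width'],s['wrist_force'],slotpos(t))
cm=cam('wrist',s); print(proj(cm,[t+R@[0,0,.083],t+R@[0,0,.023]])); print(proj(cm,[C+k*SY for k in (-.03,0,.03)]))
save('w4',cv2.resize(im[100:310,160:440],None,fx=2.8,fy=2.8,interpolation=cv2.INTER_CUBIC))
E
```

```text
[0.5737 0.0361 0.1997] [[ 0.9617 -0.274   0.0003]
 [-0.274  -0.9617 -0.0001]
 [ 0.0003  0.     -1.    ]] 0.15884032783758392 [ 0.4787  0.0365 -1.6798] [-0.0014 -0.0204  0.1057]
[[280.9903 219.0009]
 [281.2307 251.3251]]
[[293.9404 208.6475]
 [253.3093 208.7096]
 [212.65   208.7717]]
```

View pics/w4.png

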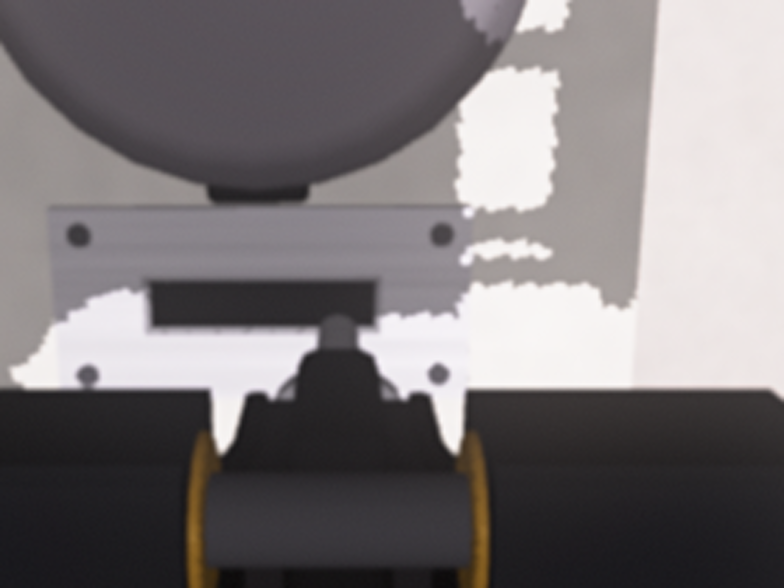

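In this view the slot spans columns 213–295 and rows 200–217, exactly where I projected it. The tip's far edge is at (281,213), as predicted for a straight pin, so the pin only needs a shift of +1.4 mm across the slot.

>>> {"api": "arm_command", "payload": {
  "rows": [
    {"fingers": 0,"travel": [0.14,0,0.5],"roll": 0},
    {"fingers": 0,"travel": [0.14,0,1],"roll": 0},
    {"fingers": 0,"travel": [0.14,0,1.5],"roll": 0},
    {"fingers": 0,"travel": [0.14,0,1.8],"roll": 0},
    {"fingers": 0,"travel": [0.14,0,2.0],"roll": 0},
    {"fingers": 0,"travel": [0.14,0,2.2],"roll": 0},
    {"fingers": 0,"travel": [0.14,0,2.4],"roll": 0},
    {"fingers": 0,"travel": [0.14,0,2.6],"roll": 0},
    {"fingers": 0,"travel": [0.14,0,2.6],"roll": 0}
  ]
}}

```text
time_s: 9.0
tcp_pos: [0.5746, 0.0358, 0.1733]
ee_rot: [[0.962, -0.274, -0.0], [-0.274, -0.962, -0.0], [-0.0, 0.0, -1.0]]
wrist_force: [-0.8, -0.1, -2.2]
gripper_width: 0.157
```

```bash
python3 - <<'E'
from h import *
s=sense(); print(slotpos(s['tcp_pos']),s['wrist_force'],s['moment'])
E
```

```text
[-0.0004 -0.0204  0.0793] [-0.8379 -0.0895 -2.2315] [-0.0567  0.0185 -0.0101]
```

>>> {"api": "arm_command", "payload": {
  "rows": [
    {"fingers": 0,"travel": [0.04,0,0.3],"roll": 0},
    {"fingers": 0,"travel": [0.04,0,0.6],"roll": 0},
    {"fingers": 0,"travel": [0.04,0,0.9],"roll": 0},
    {"fingers": 0,"travel": [0.04,0,1.2],"roll": 0},
    {"fingers": 0,"travel": [0.04,0,1.5],"roll": 0},
    {"fingers": 0,"travel": [0.04,0,1.8],"roll": 0},
    {"fingers": 0,"travel": [0.04,0,2.1],"roll": 0},
    {"fingers": 0,"travel": [0.04,0,2.3],"roll": 0},
    {"fingers": 0,"travel": [0.04,0,2.3],"roll": 0}
  ]
}}

```text
time_s: 9.9
tcp_pos: [0.575, 0.0356, 0.1502]
ee_rot: [[0.962, -0.274, -0.001], [-0.274, -0.962, -0.0], [-0.001, 0.0, -1.0]]
wrist_force: [0.6, 0.6, -1.9]
gripper_width: 0.159
```

>>> {"api": "arm_command", "payload": {
  "rows": [
    {"fingers": 0,"travel": [0,0,0.1],"roll": 0},
    {"fingers": 0,"travel": [0,0,0.2],"roll": 0},
    {"fingers": 0,"travel": [0,0,0.3],"roll": 0},
    {"fingers": 0,"travel": [0,0,0.3],"roll": 0}
  ]
}}

```text
time_s: 10.3
tcp_pos: [0.5751, 0.0357, 0.1474]
ee_rot: [[0.962, -0.274, -0.0], [-0.274, -0.962, -0.0], [-0.0, 0.0, -1.0]]
wrist_force: [-0.9, -0.3, -2.5]
gripper_width: 0.157
```

>>> {"api": "arm_command", "payload": {
  "rows": [
    {"fingers": 0,"travel": [0,0,0.1],"roll": 0},
    {"fingers": 0,"travel": [0,0,0.2],"roll": 0},
    {"fingers": 0,"travel": [0,0,0.25],"roll": 0},
    {"fingers": 0,"travel": [0,0,0.25],"roll": 0}
  ]
}}

```text
time_s: 10.7
tcp_pos: [0.5751, 0.0357, 0.1449]
ee_rot: [[0.962, -0.274, -0.0], [-0.274, -0.962, -0.0], [-0.0, 0.0, -1.0]]
wrist_force: [-0.2, -0.3, -2.0]
gripper_width: 0.154
```

>>> {"api": "arm_command", "payload": {
  "rows": [
    {"fingers": 0,"travel": [0,0,0.05],"roll": 0},
    {"fingers": 0,"travel": [0,0,0.1],"roll": 0},
    {"fingers": 0,"travel": [0,0,0.1],"roll": 0}
  ]
}}

```text
time_s: 11.0
tcp_pos: [0.5753, 0.0357, 0.1446]
ee_rot: [[0.962, -0.274, 0.001], [-0.274, -0.962, -0.0], [0.001, -0.0, -1.0]]
wrist_force: [-1.7, -0.9, 1.0]
gripper_width: 0.159
```

>>> {"api": "arm_command", "payload": {
  "rows": [
    {"fingers": 0,"travel": [0,0,0.05],"roll": 0},
    {"fingers": 0,"travel": [0,0,0.1],"roll": 0},
    {"fingers": 0,"travel": [0,0,0.1],"roll": 0}
  ]
}}

```text
time_s: 11.3
tcp_pos: [0.5755, 0.0356, 0.1446]
ee_rot: [[0.962, -0.273, 0.001], [-0.273, -0.962, -0.0], [0.001, -0.0, -1.0]]
wrist_force: [-2.7, 0.0, 6.5]
gripper_width: 0.157
```

Contact is at the carriage top (tip about 0.0616) with a stiffness of about 5.5 N/mm. I now slide along the slot in small steps.

>>> {"api": "arm_command", "payload": {
  "rows": [
    {"fingers": 0,"travel": [0,-0.1,0],"roll": 0},
    {"fingers": 0,"travel": [0,-0.2,0],"roll": 0},
    {"fingers": 0,"travel": [0,-0.3,0],"roll": 0},
    {"fingers": 0,"travel": [0,-0.4,0],"roll": 0}
  ]
}}

```text
time_s: 11.7
tcp_pos: [0.5759, 0.0374, 0.1446]
ee_rot: [[0.962, -0.273, -0.001], [-0.273, -0.962, -0.004], [0.0, 0.004, -1.0]]
wrist_force: [-2.0, -6.1, 6.5]
gripper_width: 0.158
```

>>> {"api": "arm_command", "payload": {
  "rows": [
    {"fingers": 0,"travel": [0,-0.1,0],"roll": 0},
    {"fingers": 0,"travel": [0,-0.2,0],"roll": 0},
    {"fingers": 0,"travel": [0,-0.2,0],"roll": 0}
  ]
}}

```text
time_s: 12.0
tcp_pos: [0.5766, 0.0394, 0.1446]
ee_rot: [[0.962, -0.273, -0.001], [-0.273, -0.962, -0.004], [0.0, 0.004, -1.0]]
wrist_force: [-1.7, -5.3, 7.5]
gripper_width: 0.157
```

>>> {"api": "arm_command", "payload": {
  "rows": [
    {"fingers": 0,"travel": [0,-0.1,0],"roll": 0},
    {"fingers": 0,"travel": [0,-0.2,0],"roll": 0},
    {"fingers": 0,"travel": [0,-0.3,0],"roll": 0},
    {"fingers": 0,"travel": [0,-0.4,0],"roll": 0}
  ]
}}

```text
time_s: 12.4
tcp_pos: [0.5778, 0.0432, 0.1446]
ee_rot: [[0.962, -0.273, -0.001], [-0.273, -0.962, -0.004], [0.001, 0.004, -1.0]]
wrist_force: [-2.1, -5.9, 7.0]
gripper_width: 0.162
```

>>> {"api": "arm_command", "payload": {
  "rows": [
    {"fingers": 0,"travel": [0,-0.1,0],"roll": 0},
    {"fingers": 0,"travel": [0,-0.2,0],"roll": 0},
    {"fingers": 0,"travel": [0,-0.3,0],"roll": 0},
    {"fingers": 0,"travel": [0,-0.4,0],"roll": 0}
  ]
}}

```text
time_s: 12.8
tcp_pos: [0.579, 0.0471, 0.1446]
ee_rot: [[0.962, -0.273, -0.0], [-0.273, -0.962, -0.004], [0.001, 0.004, -1.0]]
wrist_force: [-1.7, -5.2, 5.9]
gripper_width: 0.157
```

>>> {"api": "arm_command", "payload": {
  "rows": [
    {"fingers": 0,"travel": [0,-0.1,0],"roll": 0},
    {"fingers": 0,"travel": [0,-0.2,0],"roll": 0},
    {"fingers": 0,"travel": [0,-0.3,0],"roll": 0},
    {"fingers": 0,"travel": [0,-0.4,0],"roll": 0}
  ]
}}

```text
time_s: 13.2
tcp_pos: [0.5801, 0.0509, 0.1446]
ee_rot: [[0.962, -0.273, -0.0], [-0.273, -0.962, -0.004], [0.001, 0.004, -1.0]]
wrist_force: [-0.4, -4.6, 6.2]
gripper_width: 0.16
```

>>> {"api": "arm_command", "payload": {
  "rows": [
    {"fingers": 0,"travel": [0,-0.1,0],"roll": 0},
    {"fingers": 0,"travel": [0,-0.2,0],"roll": 0},
    {"fingers": 0,"travel": [0,-0.3,0],"roll": 0},
    {"fingers": 0,"travel": [0,-0.4,0],"roll": 0}
  ]
}}

```text
time_s: 13.6
tcp_pos: [0.5812, 0.0549, 0.1445]
ee_rot: [[0.962, -0.273, -0.0], [-0.273, -0.962, -0.004], [0.001, 0.003, -1.0]]
wrist_force: [-1.3, -4.5, 6.1]
gripper_width: 0.156
```

>>> {"api": "arm_command", "payload": {
  "rows": [
    {"fingers": 0,"travel": [0,-0.1,0],"roll": 0},
    {"fingers": 0,"travel": [0,-0.2,0],"roll": 0},
    {"fingers": 0,"travel": [0,-0.3,0],"roll": 0},
    {"fingers": 0,"travel": [0,-0.4,0],"roll": 0}
  ]
}}

```text
time_s: 14.0
tcp_pos: [0.582, 0.061, 0.1423]
ee_rot: [[0.962, -0.274, -0.001], [-0.274, -0.962, 0.001], [-0.001, -0.0, -1.0]]
wrist_force: [-0.3, -1.3, -1.5]
gripper_width: 0.158
```

The pin dropped 2.3 mm and the load vanished, so it has found the hole. I push it in gently.

>>> {"api": "arm_command", "payload": {
  "rows": [
    {"fingers": 0,"travel": [0,0,0.15],"roll": 0},
    {"fingers": 0,"travel": [0,0,0.3],"roll": 0},
    {"fingers": 0,"travel": [0,0,0.3],"roll": 0}
  ]
}}

```text
time_s: 14.3
tcp_pos: [0.5821, 0.0609, 0.1394]
ee_rot: [[0.962, -0.274, -0.001], [-0.274, -0.962, 0.0], [-0.001, 0.0, -1.0]]
wrist_force: [-0.1, 0.4, -1.3]
gripper_width: 0.161
```

```bash
python3 - <<'E'
from h import *
s=sense(); print(slotpos(s['tcp_pos']),s['wrist_force'],s['moment'])
E
```

```text
[-0.0001  0.0058  0.0454] [-0.1306  0.4086 -1.3407] [-0.1551  0.1269 -0.0414]
```

Going freely, with no load.

>>> {"api": "arm_command", "payload": {
  "rows": [
    {"fingers": 0,"travel": [0,0,0.25],"roll": 0},
    {"fingers": 0,"travel": [0,0,0.5],"roll": 0},
    {"fingers": 0,"travel": [0,0,0.75],"roll": 0},
    {"fingers": 0,"travel": [0,0,1.0],"roll": 0},
    {"fingers": 0,"travel": [0,0,1.0],"roll": 0}
  ]
}}

```text
time_s: 14.8
tcp_pos: [0.5822, 0.0607, 0.1296]
ee_rot: [[0.962, -0.274, -0.0], [-0.274, -0.962, 0.0], [-0.0, 0.0, -1.0]]
wrist_force: [-0.6, 1.4, -2.5]
gripper_width: 0.157
```

>>> {"api": "arm_command", "payload": {
  "rows": [
    {"fingers": 0,"travel": [0,0,0.2],"roll": 0},
    {"fingers": 0,"travel": [0,0,0.4],"roll": 0},
    {"fingers": 0,"travel": [0,0,0.6],"roll": 0},
    {"fingers": 0,"travel": [0,0,0.8],"roll": 0},
    {"fingers": 0,"travel": [0,0,1.0],"roll": 0},
    {"fingers": 0,"travel": [0,0,1.0],"roll": 0}
  ]
}}

```text
time_s: 15.4
tcp_pos: [0.5823, 0.0606, 0.1197]
ee_rot: [[0.962, -0.274, -0.0], [-0.274, -0.962, -0.0], [-0.0, 0.0, -1.0]]
wrist_force: [-1.0, -0.5, -1.8]
gripper_width: 0.159
```

>>> {"api": "arm_command", "payload": {
  "rows": [
    {"fingers": 0,"travel": [0,0,0.1],"roll": 0},
    {"fingers": 0,"travel": [0,0,0.2],"roll": 0},
    {"fingers": 0,"travel": [0,0,0.3],"roll": 0},
    {"fingers": 0,"travel": [0,0,0.4],"roll": 0},
    {"fingers": 0,"travel": [0,0,0.4],"roll": 0}
  ]
}}

```text
time_s: 15.9
tcp_pos: [0.5823, 0.0606, 0.1167]
ee_rot: [[0.962, -0.274, 0.0], [-0.274, -0.962, -0.0], [0.0, 0.0, -1.0]]
wrist_force: [-2.9, -0.1, 3.0]
gripper_width: 0.157
```

The collar is seated at TCP 0.1167, where 0.1165 was expected. I release and withdraw.

>>> {"api": "arm_command", "payload": {
  "rows": [
    {"fingers": 0,"travel": [0,0,-0.05],"roll": 0},
    {"fingers": 40,"travel": [0,0,-0.05],"roll": 0},
    {"fingers": 60,"travel": [0,0,-0.05],"roll": 0},
    {"fingers": 60,"travel": [0,0,-0.05],"roll": 0},
    {"fingers": 60,"travel": [0,0,-0.05],"roll": 0},
    {"fingers": 60,"travel": [0,0,-0.05],"roll": 0},
    {"fingers": 60,"travel": [0,0,-1.5],"roll": 0},
    {"fingers": 60,"travel": [0,0,-4],"roll": 0},
    {"fingers": 60,"travel": [0,0,-7],"roll": 0},
    {"fingers": 60,"travel": [0,0,-10],"roll": 0}
  ]
}}

```text
time_s: 16.9
tcp_pos: [0.5821, 0.0606, 0.2169]
ee_rot: [[0.962, -0.274, -0.001], [-0.274, -0.962, -0.0], [-0.0, 0.0, -1.0]]
wrist_force: [1.5, -0.1, -0.4]
gripper_width: 0.592
```

>>> {"api": "arm_command", "payload": {
  "rows": [
    {"fingers": 60,"travel": [-2,0,-3],"roll": 0},
    {"fingers": 60,"travel": [-4,0,-6],"roll": 0},
    {"fingers": 60,"travel": [-4,0,-6],"roll": 0},
    {"fingers": 60,"travel": [-4,0,-6],"roll": 0}
  ]
}}

```text
time_s: 17.3
tcp_pos: [0.5437, 0.0719, 0.2769]
ee_rot: [[0.962, -0.274, 0.002], [-0.274, -0.962, 0.001], [0.002, -0.002, -1.0]]
wrist_force: [-0.2, -0.2, -0.3]
gripper_width: 0.604
```

```bash
python3 - <<'E'
from h import *
s=sense(); im,d=capture('wrist'); print(s['tcp_pos'],s['gripper_width'],s['wrist_force'])
cm=cam('wrist',s); v,u=np.mgrid[60:240,160:400]; v,u=v.ravel(),u.ravel(); P=world(cm,np.c_[u,v],d[v,u])
q=np.array([slotpos(p) for p in P]); k=(q[:,2]>.035)&(q[:,2]<.07)&(np.abs(q[:,0])<.025)&(np.abs(q[:,1])<.04)
print(k.sum(),np.median(q[k],0),q[k].min(0),q[k].max(0)); print(cv2.minAreaRect((q[k,:2]*1000).astype(np.float32)))
for l in ('bottle','tape_roll','the_oximeter'):
    capture('top'); print(l,[np.array(r['position']) for r in search_frame('top',l)[:1]])
save('w5',cv2.resize(im[60:260,150:410],None,fx=3,fy=3))
E
```

```text
[0.5437 0.0719 0.2769] 0.6037492665252225 [-0.1666 -0.1755 -0.283 ]
760 [0.0018 0.006  0.0494] [-0.0159 -0.0013  0.0368] [0.0177 0.0134 0.0519]
((0.9327468872070312, 6.034791946411133), (14.631768226623535, 33.57072067260742), 89.95891571044922)
bottle []
tape_roll [array([0.7466, 0.2735, 0.0293])]
the_oximeter [array([ 0.6866, -0.3329,  0.0275])]
```

View pics/w5.png

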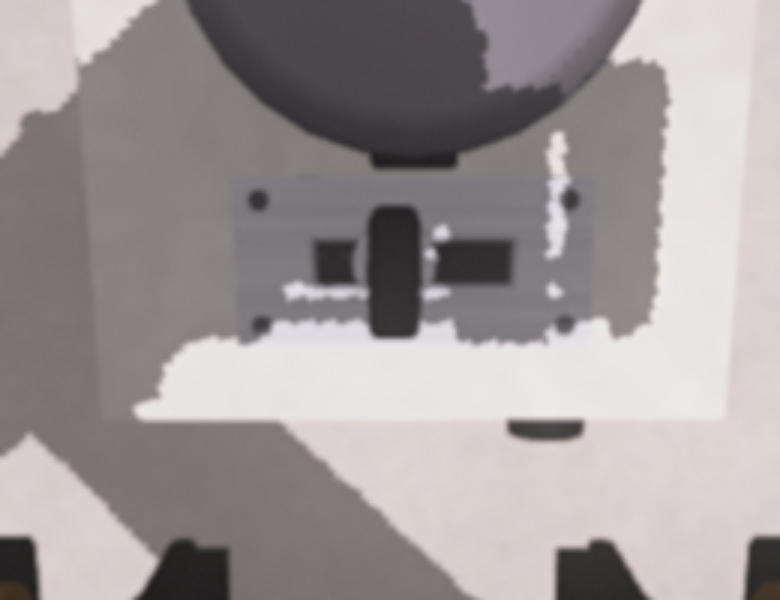

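The pin stands upright in the slot with its collar on the plate. Its grip is centred in slot coordinates at about (1, 6) mm, and its top is 49–50 mm above the plate (50 expected). The gripper is clear.

```bash
python3 -c "
from station import *
print(finish_job())"
```

```text
the job is handed in; nothing more can be done
None
```

The transport pin is in the mixer with its collar on the steel plate. I let go of it, and the gripper was clear when I handed the job in at about 17 s. `finish_job` gave no verdict, so this rests on my own checks.

- **What I did:** I drew the pin from its stand and lowered it into the slot at about y = −20 mm. I then slid it along the carriage with 6–8 N measured at the wrist. It dropped into the hole at about y = +6 mm and went down freely.
- **Seating:** I felt the collar touch the plate at TCP z = 0.1167, where I expected 0.1165. The wrist force readings never exceeded about 10 N, well below 40 N.
- **Last look:** The pin stood upright. Depth put the grip at about (1, 6) mm in slot coordinates and its top 49–50 mm above the plate (50 expected).
- **Checks that failed or disagreed:**
  - **Bottle:** it was not detected in the last top picture.
  - **Tape roll:** it was reported about 18 mm from its first position. The arm may have partly hidden both, which I did not check, but it never went near either.
  - **Oximeter:** it read within 4 mm of its first position.

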